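# Knock the stuck ferrule out into the tray

### The arm

A 6-joint arm with a two-finger parallel gripper is mounted at the origin on the work surface. World frame = base frame: x ahead of the robot, y to its left, z up, the work surface at z = 0. Lengths are in m, angles in rad, forces in N, time in s.
With the tool pointing down it reaches from about 0.4 to 0.825 m from the base axis. Payload 7 kg.
Tool frame: the origin (TCP) lies on the centre line of the jaws, within the pads' length; the fingertips stand 22 mm ahead of it and the grasp point (between the pads) lies 3 mm ahead of it (arm.tcp_to_tips is the distance from the TCP to the fingertips, in m); z points along the fingers, y is the line along which they close (so a half turn about z gives the same grasp; the last joint's range is limited). The gripper opens to 88 mm and grips with 3 to 60 N. Pads are 19 mm wide; open, the fingers measure 130 mm over their backs; the gripper's body (78 mm by 193 mm) begins 47 mm behind the grasp point.
Start: joints at [0.288, 0.359, 0.012, 0, -1.224, -0.288], TCP at [0.675, -0, 0.249] pointing down, gripper open.
Joint ranges: [-3.07, 3.07], [-1.43, 2.12], [-1.02, 1.25], [-3.03, 1.67], [-3.05, -0], [-3.03, 3.03]. Speed limits (rad/s): [2.39, 2.39, 3.01, 3.14, 3.14, 3.14].

### API

Orientations are given as [roll, pitch, yaw] about the fixed x, y, z axes, in that order (R = Rz(yaw) Ry(pitch) Rx(roll)).
In Python, from station import arm gives the robot as it stands.
- The arm moves only by the tool jog_arm, never from a script. Its argument "targets" is a list of rows, each an object of numbers: "dx", "dy", "dz": the shift along the tool's x, y, z in mm; "rx", "ry", "rz": the turn, a rotation vector about the tool's x, y, z in rad; "gripper": the closure, from 0 (fully open) to 1 (shut). In form: [{"dx": .., "dy": .., "dz": .., "rx": .., "ry": .., "rz": .., "gripper": ..}, ...]. A call has exactly 8 rows; each row is the pose to reach, as a shift and turn from the pose commanded when the call began, along the tool's axes at that moment; what a row does not reach only later rows make up. A row lasts 1/12 s, in which the tool goes at most 41.7 mm and 7.16 degrees, less where a joint would pass 70% of its speed; a pose out of reach is approached as far as the arm can. A call with a gripper value outside its range is refused whole. The fingers move at their own pace and stop on an object; "force" is the grip in N (left out, the last holds). Time passes only in rows, so rows that repeat a pose let the fingers close, or fill a call up. It gives the time, the measured TCP pose, the force, the opening and the grip force at its end, in the units of the state.
- arm.get_state(): the state, without advancing time (a new reading comes with each control period).
- arm.grab_frame(name): name is "scene" or "side" or "wrist"; returns a dict with "frame" (384x512x3 uint8, red, green, blue), "z_map" (384x512 float32, m along the optical axis (not along the pixel's ray), 0 where there is no reading), "fx", "fy", "cx", "cy" (pixels), "view" (4x4, takes a point from world to camera coordinates). Camera axes: x right, y down, z forward; pixel columns grow to the right and rows downward; lengths in m; the calibration is good to about 2 mm. The wrist camera is an equidistant fisheye: a pixel r from the principal point sees the ray r / f radians off the axis. A picture is of the moment at which its call begins.
- arm.job_done(): hands the job in; it is judged then, once.
The state is a dict: "t": time; "q": joint angles; "qd": joint speeds; "joint_efforts": joint torques, N m; "eef_pos": TCP position; "ee_rot": TCP orientation; "force": force on the tool from outside, world axes, zero at the start; "moment": the same for the moment, N m; "width": finger opening in m; "gripper_force": force on a finger pad.
Only numpy, scipy, OpenCV 4.12 (cv2) and the standard library are available. Lean on these libraries where they do the work, as an engineer would, in place of code of your own. Each camera call takes 0.05 s, during which the arm holds its last target. There are 200 camera calls.

### The job

A brass ferrule is stuck in the aluminium knock-out cup on the blue stand. Slide the green tray under the cup, turn the cup fully upside down with its red crank, then tap the yellow sprung foot (now on top) without hammering it until the ferrule drops into the tray. Do not touch the ferrule with the gripper; leave the tray flat under the upside-down cup with the ferrule lying in it, and leave the other things where they are.

Things in the scene. Friction and masses are not known exactly. Their poses are not given: they have to be found in the camera images.
- station: Blue fixed stand: base plate 120 x 100 x 10 mm reaching y -12 to +88 mm from its origin, and one post 40 (x) x 20 (y) mm, top at 125 mm. Origin at table height under the post. The cup's axle crosses the post 110 mm above the table, along the stand's y; the cup hangs free on the -y side, the crank is on the +y side.
- cup (a joint): Angle of the cup and its crank about the axle, rad: 0 = cup mouth up (start), 3.1416 = fully upside down, against its stop. Growing values swing the crank from the stand's -x side, up over the top, to its +x side. It stays where it is left; turning takes about 0.2 N m. The cup is an aluminium tube 55 mm outside, 43 mm inside, 56 mm tall; it and the foot turn within 50 mm of the axle, so they clear a 32 mm tall tray.
- cup_center (a point): Middle of the cup, on the axle line, 95 mm to the stand's -y side of its origin. Axes turn with the cup; z points out of the mouth.
- pin (a point): Middle of the free part of the red crank pin: a round bar 14 mm thick, 60 mm long along the stand's y (from 22 to 82 mm on the +y side of the stand's origin; this point is at 55 mm), 55 mm from the axle. At joint 0 it points to the stand's -x and 10 degrees above level; at 3.14 to +x and 10 degrees below level. It can be pinched from above and led round its arc, turning freely between the fingers.
- foot_face (a point): Centre of the outer face of the yellow sprung foot on the cup's bottom, 36 mm in diameter, 44 mm from the axle, standing 16 mm proud of the cup. Faces down at the start and up (154 mm above the table) when the cup is upside down.
- foot: The same foot as a body; its origin is the middle of its inner face, 28 mm inward from foot_face. Pushing it in takes 2 N to begin and 5 N at the end of its 12 mm stroke, plus a few N while it shoves the ferrule past six nubs in the cup; it springs back. A tap driving it nearly its whole stroke (11 mm or more; less if brisk) frees the ferrule, which falls out of the mouth.
- ferrule: Brass double-cone ferrule, the stuck part, 20 mm tall, 40 mm across the middle, 31 mm across the ends, about 60 g. Origin at the centre of its lower end face. Held in the cup by sprung nubs: turning the cup over does not free it.
- ferrule_center (a point): Centre of the ferrule.
- tray: Loose green tray with a black rubber floor, 110 (x) x 130 (y) x 32 mm high, walls 4 mm, about 0.35 kg. Origin under its centre. A tab handle stands out from its -y end.
- tray_in (a point): Centre of the tray's inner floor, 5 mm above its underside.
- tray_handle (a point): Grip point on the tab handle, 97 mm to the tray's -y side of its centre, 19 mm above its underside. The tab is a bar 14 mm thick (tray x), from 64 to 119 mm out (tray y), between 10 and 28 mm high.
- drop (a point): Point on the table straight below the cup, where the middle of the tray belongs. Axes as the stand's.
- red_bin: Open red bin 140 x 100 x 70 mm; leave alone.
- bearing: Steel ring 52 mm across, 15 mm high, lying flat; leave alone.
- jar: Jar 60 mm across, 90 mm high; leave alone.
- pulley: Dark pulley 64 mm across, 34 mm high; leave alone.
- wrench: Wrench lying flat; leave alone.
- carton: Cardboard carton 90 x 120 x 60 mm; leave alone.
- spray: Yellow can 52 mm across, 160 mm high; leave alone.
Not all that is in view belongs to the job. What is shaped like the tray but purple or turquoise is not meant.

How it is judged:
By the outcome, as a careful person would: the job done as asked, in the order asked, and still so for the second after the job is handed in, with the robot touching nothing.
It also fails if it takes over 64 s, if anything falls off the work surface, if the arm or the gripper's body presses on something with over 40 N, if the wrist force passes 120 N, or if a joint passes its speed limit or range.

## Working session

There is one attempt and no reset: what is moved stays moved. The work goes in short steps, Python scripts to look and compute and a tool call to move; the robot and the scene stay as the last step left them, time stands still between calls to the robot, and variables do not carry over. Pictures are saved under pics/ and viewed, at most 10 in all, crops included, and the job is handed in when it is done.

Besides the shell and the picture viewer there is one more tool, called after "Emit:" as name(argument=value, ...) on one line, values as JSON. jog_arm: Moves the arm, as the interface text tells. Its arguments: {"type":"object","properties":{"targets":{"type":"array","items":{"type":"object","properties":{"dx":{"type":"number"},"dy":{"type":"number"},"dz":{"type":"number"},"rx":{"type":"number"},"ry":{"type":"number"},"rz":{"type":"number"},"gripper":{"type":"number"}}}},"force":{"type":"number"}},"required":["targets"]}

```bash
mkdir -p pics; ls; cat > h.py <<'E'
import numpy as np, cv2
from station import arm
def grab(n):
    f=arm.grab_frame(n); f['n']=n; return f
def save(f,p): cv2.imwrite('pics/'+p,f['frame'][:,:,::-1])
def cloud(f):
    h,w=f['z_map'].shape; v,u=np.mgrid[:h,:w].astype(float); z=f['z_map']
    P=np.stack([(u-f['cx'])/f['fx']*z,(v-f['cy'])/f['fy']*z,z,np.ones_like(z)],-1)
    W=P@np.linalg.inv(f['view']).T
    W[z==0]=np.nan
    return W[...,:3]
E
python3 - <<'E'
from h import *
a=grab('scene');b=grab('side');
cv2.imwrite('pics/a.png',np.hstack([a['frame'],b['frame']])[:,:,::-1][:, :])
im=cv2.imread('pics/a.png');save(a,'scene0.png');save(b,'side0.png')
np.savez('f0.npz',a=cloud(a),b=cloud(b),fa=a['frame'],fb=b['frame'])
for f in(a,b): print(f['fx'],f['cx'],f['cy'],np.linalg.inv(f['view']).round(3))
print(arm.get_state())
E
```

```text
pics
419.28219228420204 258.86272767443705 195.84653482065738 [[-0.031  0.861 -0.508  1.093]
 [ 0.999  0.031 -0.009 -0.021]
 [ 0.008 -0.508 -0.861  1.033]
 [ 0.     0.     0.     1.   ]]
467.84459034682146 252.74665618930132 181.38997509979635 [[ 0.882 -0.234  0.409  0.047]
 [-0.471 -0.433  0.768 -0.987]
 [-0.003 -0.87  -0.492  0.711]
 [ 0.     0.     0.     1.   ]]
{'t': 0.1, 'q': array([ 2.88075259e-01,  3.59269169e-01,  1.11540777e-02, -3.11988481e-04,
       -1.22412182e+00, -2.88120925e-01]), 'qd': array([-0.00015731, -0.00323393,  0.00406629,  0.002076  ,  0.00056185,
       -0.00044024]), 'joint_efforts': array([-1.42273191e-03, -5.84165347e+01,  2.93752134e+01,  7.01551259e+00,
        1.01412315e-02, -6.66964229e-05]), 'eef_pos': array([ 6.74585475e-01, -4.25984672e-05,  2.47747120e-01]), 'ee_rot': array([ 3.14012811e+00, -1.28160891e-04, -1.57094812e+00]), 'force': array([-0.17652376,  0.14957074,  0.79030955]), 'moment': array([ 0.01028029, -0.00529661,  0.01919797]), 'gripper_force': 0.0, 'width': 0.08761931545649587}
```

View pics/scene0.png

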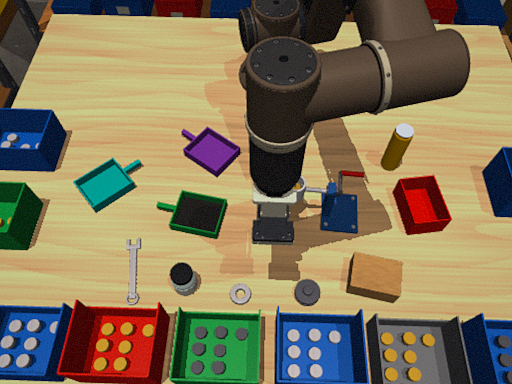

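View pics/side0.png

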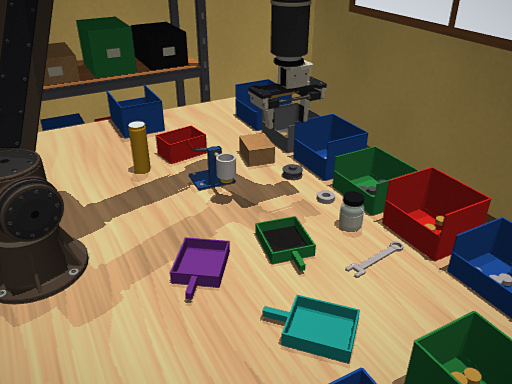

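The scene view shows the green tray at about (198,214) with its handle to the left at (165,207). The stand's base is at (340,212), the red pin at (352,174), and the cup is partly hidden by the gripper at about (300,185). In the side view the cup is at (226,166), the tray at (285,240) and its handle at (298,262).

```bash
python3 - <<'E'
from h import *
d=np.load('f0.npz')
for k in 'ab':
    P=d[k];F=d['f'+k];H=cv2.cvtColor(F,cv2.COLOR_RGB2HSV)
    roi=(P[...,0]>.35)&(P[...,0]<.95)&(P[...,1]>-.45)&(P[...,1]<.4)
    def m(lo,hi,zlo,zhi): return roi&(cv2.inRange(H,lo,hi)>0)&(P[...,2]>zlo)&(P[...,2]<zhi)
    g=m((50,100,30),(75,255,255),.003,.06)
    # tray
    n,l,s,c=cv2.connectedComponentsWithStats(g.astype(np.uint8))
    for i in range(1,n):
        if s[i,4]>60:
            q=P[l==i]; print(k,'green',s[i],q.min(0).round(3),q.max(0).round(3))
            top=q[q[:,2]>.027]
            if len(top)>20: print('  minrect top',cv2.minAreaRect((top[:,:2]*1000).astype(np.float32)),'z',np.percentile(top[:,2],[50,95]).round(4),len(top))
    b=m((100,100,30),(125,255,255),.004,.14); n,l,s,c=cv2.connectedComponentsWithStats(b.astype(np.uint8))
    for i in range(1,n):
        if s[i,4]>60:
            q=P[l==i]; print(k,'blue',s[i],q.min(0).round(3),q.max(0).round(3))
            lo=q[(q[:,2]<.013)];hi=q[q[:,2]>.119]
            for t in(lo,hi):
                if len(t)>8: print('  rect',len(t),cv2.minAreaRect((t[:,:2]*1000).astype(np.float32)),np.median(t[:,2]).round(4))
    r=(m((0,130,50),(6,255,255),.08,.16)|m((174,130,50),(180,255,255),.08,.16))
    n,l,s,c=cv2.connectedComponentsWithStats(r.astype(np.uint8))
    for i in range(1,n):
        if s[i,4]>10:
            q=P[l==i]; print(k,'red',s[i],np.median(q,0).round(3),q.min(0).round(3),q.max(0).round(3))
            print(cv2.minAreaRect((q[:,:2]*1000).astype(np.float32)))
E
```

```text
a green [157 190  70  49 857] [ 0.49  -0.31   0.003] [ 0.621 -0.123  0.038]
  minrect top ((551.1181640625, -220.33135986328125), (179.76246643066406, 110.23834228515625), 79.27324676513672) z [0.031  0.0344] 313
a green [ 176  312   82   59 2501] [ 0.832 -0.2    0.003] [ 0.95  -0.023  0.06 ]
  minrect top ((890.307373046875, -112.17534637451172), (116.36532592773438, 174.7060089111328), 0.08774919807910919) z [0.0444 0.0571] 456
a blue [ 321  182   36   51 1333] [0.472 0.14  0.004] [0.593 0.245 0.129]
  rect 984 ((530.4813232421875, 192.71632385253906), (97.60297393798828, 120.8947525024414), 85.30059051513672) 0.01
  rect 103 ((528.9191284179688, 154.39968872070312), (18.574026107788086, 38.65275192260742), 85.96116638183594) 0.1248
a blue [ 275  306   92   69 2395] [0.832 0.017 0.004] [0.95  0.202 0.134]
  rect 932 ((892.0809936523438, 113.3125228881836), (169.52874755859375, 115.54905700683594), 89.93740844726562) 0.0052
  rect 289 ((892.3494873046875, 109.38246154785156), (184.18655395507812, 114.34395599365234), 89.93575286865234) 0.129
a blue [293 334  19  18  82] [0.865 0.062
[... 2061 characters left out ...]
 0.244 0.129]
((475.55322265625, 211.37265014648438), (64.95808410644531, 13.409256935119629), 86.75621032714844)
b red [195 151  11   1  11] [0.493 0.178 0.113] [0.476 0.175 0.11 ] [0.508 0.182 0.118]
((492.044921875, 178.66270446777344), (31.575223922729492, 5.723196029663086), 3.2021877765655518)
b red [386 170  37  28 561] [ 0.889 -0.241  0.107] [ 0.832 -0.247  0.08 ] [ 0.949 -0.237  0.133]
((890.452880859375, -241.30926513671875), (116.9571533203125, 9.701884269714355), 1.1879820823669434)
b red [441 202  40  33 642] [ 0.889 -0.421  0.107] [ 0.832 -0.425  0.08 ] [ 0.95  -0.416  0.133]
((890.8734130859375, -420.4180603027344), (117.29584503173828, 8.776617050170898), 0.35671478509902954)
```

Emit:
jog_arm(targets=[{"dx": 40, "dy": 18, "dz": 10, "rz": 0.06}, {"dx": 80, "dy": 36, "dz": 20, "rz": 0.12}, {"dx": 120, "dy": 54, "dz": 30, "rz": 0.19}, {"dx": 155, "dy": 72, "dz": 40, "rz": 0.19}, {"dx": 190, "dy": 90, "dz": 50, "rz": 0.19}, {"dx": 225, "dy": 107, "dz": 60, "rz": 0.19}, {"dx": 258, "dy": 123, "dz": 70, "rz": 0.19}, {"dx": 289, "dy": 137, "dz": 80, "rz": 0.19}])

```text
invalid input at $.targets[0]: expected keys dx, dy, dz, rx, ry, rz, gripper
```

```bash
python3 - <<'E'
from h import *
a=grab('scene');b=grab('side');w=grab('wrist')
big=cv2.resize(a['frame'][130:270,130:400],None,fx=2.9,fy=2.9)
cv2.imwrite('pics/s1.png',big[:,:,::-1]); save(w,'w1.png')
np.savez('f1.npz',a=cloud(a),b=cloud(b),fa=a['frame'],fb=b['frame'])
P=cloud(a);H=cv2.cvtColor(a['frame'],cv2.COLOR_RGB2HSV)
def roi(P,x0,x1,y0,y1,z0,z1):
    return (P[...,0]>x0)&(P[...,0]<x1)&(P[...,1]>y0)&(P[...,1]<y1)&(P[...,2]>z0)&(P[...,2]<z1)
pu=(cv2.inRange(H,(128,100,40),(155,255,255))>0)&roi(P,.3,.6,-.4,.1,-.01,.06)
print('purple',P[pu].min(0),P[pu].max(0))
for k,f in(('a',a),('b',b)):
    P=cloud(f);H=cv2.cvtColor(f['frame'],cv2.COLOR_RGB2HSV)
    B=cv2.inRange(H,(100,100,30),(125,255,255))>0
    for z0,z1 in((.006,.014),(.121,.13)):
        q=P[B&roi(P,.4,.65,.1,.3,z0,z1)]
        print(k,len(q),cv2.minAreaRect((q[:,:2]*1000).astype(np.float32)),np.median(q[:,2]))
    q=P[roi(P,.45,.6,.02,.11,.06,.16)]
    print('cup',q.min(0).round(3),q.max(0).round(3),len(q)); t=q[q[:,2]>.133]
    if len(t)>10: print(cv2.minEnclosingCircle((t[:,:2]*1000).astype(np.float32)),np.median(t[:,2]))
    R=(cv2.inRange(H,(0,130,50),(6,255,255))>0)&roi(P,.44,.6,.15,.3,.08,.16)
    q=P[R&(P[...,0]<.487)];print('pin',cv2.minAreaRect((q[:,:2]*1000).astype(np.float32)),cv2.fitLine((q*1000).astype(np.float32),cv2.DIST_L2,0,.01,.01).T.round(3),q[:,2].max())
s=arm.get_state();print(s['t'],s['eef_pos'],s['ee_rot'])
E
```

```text
purple [ 0.3000139  -0.25996319 -0.00642571] [ 0.42254276 -0.09502312  0.03679506]
a 987 ((530.9034423828125, 192.27096557617188), (96.7801284790039, 120.21885681152344), 85.22273254394531) 0.01016501320152452
a 100 ((510.9792175292969, 159.6361541748047), (22.15430450439453, 75.61446380615234), 76.19386291503906) 0.12507160225391245
cup [0.498 0.055 0.085] [0.547 0.109 0.141] 241
((522.5902099609375, 69.37214660644531), 25.333984375) 0.13767326825519965
pin ((478.3541564941406, 210.83056640625), (57.71059036254883, 12.511987686157227), 86.4372329711914) [[7.10000e-02 9.97000e-01 1.10000e-02 4.79686e+02 2.12527e+02 1.24064e+02]] 0.12987438708197163
b 283 ((526.8316650390625, 191.64126586914062), (102.85340118408203, 117.15296173095703), 87.38165283203125) 0.010413499939915138
b 53 ((525.7816162109375, 154.28329467773438), (23.17188835144043, 39.47557830810547), 80.30836486816406) 0.1252160454258311
cup [0.492 0.031 0.066] [0.547 0.089 0.141] 529
((519.0543823242188, 59.883872985839844), 29.115196228027344) 0.1371415843142264
pin ((475.3243103027344, 209.4524688720703), (16.877559661865234, 66.7140884399414), 3.8817331790924072) [[3.50000e-02 9.95000e-01 9.00000e-02 4.74445e+02 2.07497e+02 1.24042e+02]] 0.12875982981604928
0.25 [ 6.74805578e-01 -4.30422654e-05  2.48093250e-01] [ 3.14080021e+00 -9.45992094e-05 -1.57090172e+00]
```

View pics/s1.png

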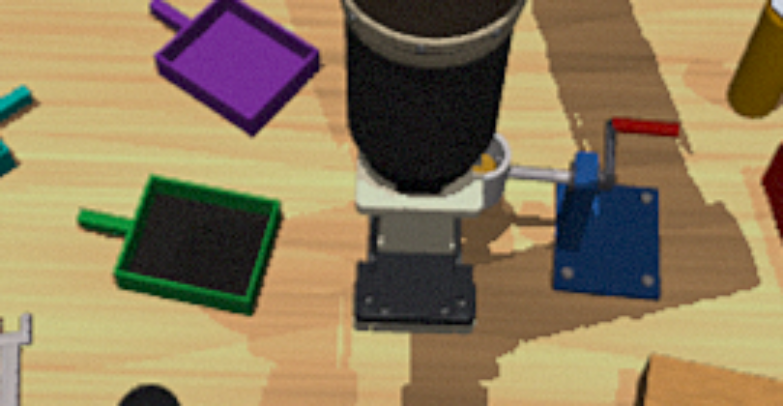

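View pics/w1.png

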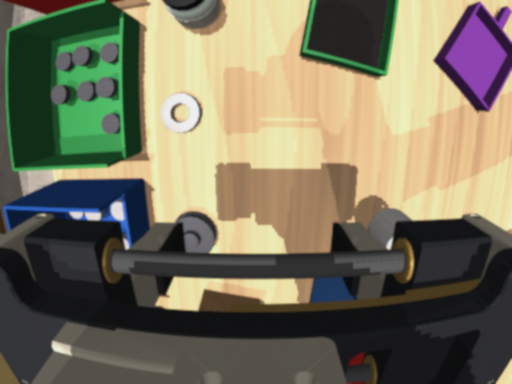

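The first crop shows the tray with its handle at (100,222), and the crank's red pin at (645,127). In the wrist view the gripper covers the cup at about (390,225), and the tray is at (350,35). The stand's yaw is about -5° and the drop point is about (519,60). The move was refused because every key must be given, so I'm sending it again.

Emit:
jog_arm(targets=[{"dx": 40, "dy": 18, "dz": 10, "rx": 0, "ry": 0, "rz": 0.06, "gripper": 0}, {"dx": 80, "dy": 36, "dz": 20, "rx": 0, "ry": 0, "rz": 0.12, "gripper": 0}, {"dx": 120, "dy": 54, "dz": 30, "rx": 0, "ry": 0, "rz": 0.19, "gripper": 0}, {"dx": 155, "dy": 72, "dz": 40, "rx": 0, "ry": 0, "rz": 0.19, "gripper": 0}, {"dx": 190, "dy": 90, "dz": 50, "rx": 0, "ry": 0, "rz": 0.19, "gripper": 0}, {"dx": 225, "dy": 107, "dz": 60, "rx": 0, "ry": 0, "rz": 0.19, "gripper": 0}, {"dx": 258, "dy": 123, "dz": 70, "rx": 0, "ry": 0, "rz": 0.19, "gripper": 0}, {"dx": 289, "dy": 137, "dz": 80, "rx": 0, "ry": 0, "rz": 0.19, "gripper": 0}])

```text
t: 0.92
eef_pos: [0.5366, -0.2907, 0.1683]
ee_rot: [-3.141, 0.0, -1.761]
force: [0.3, -0.3, -1.2]
width: 0.0877
gripper_force: 0.0
```

```bash
cat >> h.py <<'E'
def roi(P,x0,x1,y0,y1,z0,z1):
    return (P[...,0]>x0)&(P[...,0]<x1)&(P[...,1]>y0)&(P[...,1]<y1)&(P[...,2]>z0)&(P[...,2]<z1)
def rect(q): return cv2.minAreaRect((q[:,:2]*1000).astype(np.float32))
def fcloud(f):  # wrist fisheye, z along optical axis
    h,w=f['z_map'].shape; v,u=np.mgrid[:h,:w].astype(float); z=f['z_map']
    x=(u-f['cx'])/f['fx'];y=(v-f['cy'])/f['fy'];r=np.hypot(x,y)+1e-9;t=np.tan(np.minimum(r,1.5))/r
    W=np.stack([x*t*z,y*t*z,z,np.ones_like(z)],-1)@np.linalg.inv(f['view']).T
    W[z==0]=np.nan
    return W[...,:3]
def st():
    s=arm.get_state();print('t',round(s['t'],2),'pos',(s['eef_pos']*1000).round(1),'rpy',s['ee_rot'].round(3),'F',s['force'].round(1),'w',s['width'].round(4),'g',s['gripper_force']);return s
E
python3 - <<'E'
from h import *
a=grab('scene');b=grab('side');w=grab('wrist')
for k,f in(('a',a),('b',b),('w',w)):
    P=fcloud(f) if k=='w' else cloud(f);H=cv2.cvtColor(f['frame'],cv2.COLOR_RGB2HSV)
    B=cv2.inRange(H,(100,100,30),(125,255,255))>0
    for z0,z1 in((.006,.014),(.121,.13)):
        q=P[B&roi(P,.4,.65,.1,.3,z0,z1)]
        if len(q)>10:print(k,len(q),rect(q),np.median(q[:,2]))
    q=P[roi(P,.45,.6,.02,.11,.134,.15)]
    if len(q)>10: print('cup',cv2.minEnclosingCircle((q[:,:2]*1000).astype(np.float32)),np.median(q[:,2]))
    R=(cv2.inRange(H,(0,130,50),(6,255,255))>0)&roi(P,.44,.6,.15,.3,.08,.16)
    q=P[R&(P[...,0]<.487)]
    if len(q)>10:print('pin',rect(q),cv2.fitLine((q*1000).astype(np.float32),cv2.DIST_L2,0,.01,.01).T.round(3),q[:,2].max())
    g=(cv2.inRange(H,(50,100,30),(75,255,255))>0)&roi(P,.45,.65,-.35,-.1,.003,.06)
    q=P[g]; print('tray',len(q),rect(q[q[:,2]>.022]),np.percentile(q[:,2],95))
    # handle part: far from centre
    c=np.array([.5562,-.1938]);d=q[:,:2]-c; h=q[(np.hypot(*d.T)>.088)&(q[:,2]>.02)]
    if len(h)>5: print('handle',rect(h),np.median(h[:,2]))
st()
E
```

```text
a 998 ((529.87646484375, 192.4029541015625), (96.69829559326172, 120.92699432373047), 85.21526336669922) 0.009986401792996813
a 98 ((510.695068359375, 159.78561401367188), (22.129501342773438, 77.40792846679688), 76.15962982177734) 0.12496738748412378
cup ((520.4024658203125, 59.729530334472656), 27.72635269165039) 0.13764620641931685
pin ((479.00238037109375, 211.15133666992188), (57.24046325683594, 12.144603729248047), 86.88823699951172) [[9.40000e-02 9.95000e-01 1.40000e-02 4.79764e+02 2.11478e+02 1.24047e+02]] 0.13042055809281716
tray 841 ((550.9485473632812, -220.6314239501953), (182.22872924804688, 111.89790344238281), 77.8495101928711) 0.03313770485887946
handle ((537.4720458984375, -295.96771240234375), (29.221336364746094, 11.192094802856445), 79.85055541992188) 0.02712889474916924
b 287 ((527.505859375, 193.74655151367188), (107.36426544189453, 117.10011291503906), 88.72003936767578) 0.010441852116599537
b 46 ((525.9158935546875, 153.47833251953125), (22.51615333557129, 36.80732345581055), 86.49478912353516) 0.1257395640700968
cup ((517.353759765625, 59.89134216308594), 30.
[... 567 characters left out ...]
9062, 108.30248260498047), 79.01831817626953) 0.03341436029830179
handle ((537.0570068359375, -296.5890808105469), (33.29268264770508, 12.349624633789062), 78.94528198242188) 0.028721235207638307Traceback (most recent call last):
  File "<stdin>", line 19, in <module>
  File "h.py", line 22, in st
    s=arm.get_state();print('t',round(s['t'],2),'pos',(s['eef_pos']*1000).round(1),'rpy',s['ee_rot'].round(3),'F',s['force'].round(1),'w',s['width'].round(4),'g',s['gripper_force']);return s
                                                                                                                                          ^^^^^^^^^^^^^^^^
AttributeError: 'float' object has no attribute 'round'
```

Emit:
jog_arm(targets=[{"dx": 0, "dy": 0, "dz": 40, "rx": 0, "ry": 0, "rz": 0, "gripper": 0}, {"dx": 0, "dy": 0, "dz": 80, "rx": 0, "ry": 0, "rz": 0, "gripper": 0}, {"dx": 0, "dy": 0, "dz": 110, "rx": 0, "ry": 0, "rz": 0, "gripper": 0}, {"dx": 0, "dy": 0, "dz": 130, "rx": 0, "ry": 0, "rz": 0, "gripper": 0}, {"dx": 0, "dy": 0, "dz": 141, "rx": 0, "ry": 0, "rz": 0, "gripper": 0}, {"dx": 0, "dy": 0, "dz": 141, "rx": 0, "ry": 0, "rz": 0, "gripper": 1}, {"dx": 0, "dy": 0, "dz": 141, "rx": 0, "ry": 0, "rz": 0, "gripper": 1}, {"dx": 0, "dy": 0, "dz": 141, "rx": 0, "ry": 0, "rz": 0, "gripper": 1}], force=25)

```text
t: 1.73
eef_pos: [0.5394, -0.289, 0.0292]
ee_rot: [-3.139, -0.0, -1.76]
force: [0.4, -0.0, 0.6]
width: 0.0728
gripper_force: 0.0
```

Emit:
jog_arm(targets=[{"dx": 0, "dy": 0, "dz": 0, "rx": 0, "ry": 0, "rz": 0, "gripper": 1}, {"dx": 0, "dy": 0, "dz": 0, "rx": 0, "ry": 0, "rz": 0, "gripper": 1}, {"dx": 0, "dy": 0, "dz": 0, "rx": 0, "ry": 0, "rz": 0, "gripper": 1}, {"dx": 0, "dy": 0, "dz": 0, "rx": 0, "ry": 0, "rz": 0, "gripper": 1}, {"dx": 0, "dy": 0, "dz": 0, "rx": 0, "ry": 0, "rz": 0, "gripper": 1}, {"dx": 0, "dy": 0, "dz": 0, "rx": 0, "ry": 0, "rz": 0, "gripper": 1}, {"dx": 0, "dy": 0, "dz": 0, "rx": 0, "ry": 0, "rz": 0, "gripper": 1}, {"dx": 0, "dy": 0, "dz": 0, "rx": 0, "ry": 0, "rz": 0, "gripper": 1}])

```text
t: 2.4
eef_pos: [0.538, -0.289, 0.0275]
ee_rot: [3.142, 0.0, -1.761]
force: [-0.0, 0.1, -0.1]
width: 0.0195
gripper_force: 0.0
```

Emit:
jog_arm(targets=[{"dx": 0, "dy": 0, "dz": 0, "rx": 0, "ry": 0, "rz": 0, "gripper": 1}, {"dx": 0, "dy": 0, "dz": 0, "rx": 0, "ry": 0, "rz": 0, "gripper": 1}, {"dx": -8, "dy": 2, "dz": 0, "rx": 0, "ry": 0, "rz": 0, "gripper": 1}, {"dx": -20, "dy": 6, "dz": 0, "rx": 0, "ry": 0, "rz": 0, "gripper": 1}, {"dx": -40, "dy": 12, "dz": 0, "rx": 0, "ry": 0, "rz": 0, "gripper": 1}, {"dx": -62, "dy": 19, "dz": 0, "rx": 0, "ry": 0, "rz": 0, "gripper": 1}, {"dx": -84, "dy": 26, "dz": 0, "rx": 0, "ry": 0, "rz": 0, "gripper": 1}, {"dx": -100, "dy": 31, "dz": 0, "rx": 0, "ry": 0, "rz": 0, "gripper": 1}])

```text
t: 3.07
eef_pos: [0.5257, -0.183, 0.0275]
ee_rot: [3.141, 0.0, -1.761]
force: [-0.4, -0.4, -1.6]
width: 0.0139
gripper_force: 25.0
```

Emit:
jog_arm(targets=[{"dx": -20, "dy": 6, "dz": 0, "rx": 0, "ry": 0, "rz": -0.01, "gripper": 1}, {"dx": -44, "dy": 13, "dz": 0, "rx": 0, "ry": 0, "rz": -0.03, "gripper": 1}, {"dx": -68, "dy": 20, "dz": 0, "rx": 0, "ry": 0, "rz": -0.05, "gripper": 1}, {"dx": -92, "dy": 28, "dz": 0, "rx": 0, "ry": 0, "rz": -0.07, "gripper": 1}, {"dx": -114, "dy": 35, "dz": 0, "rx": 0, "ry": 0, "rz": -0.09, "gripper": 1}, {"dx": -132, "dy": 41, "dz": 0, "rx": 0, "ry": 0, "rz": -0.1, "gripper": 1}, {"dx": -143, "dy": 44, "dz": 0, "rx": 0, "ry": 0, "rz": -0.1, "gripper": 1}, {"dx": -143, "dy": 44, "dz": 0, "rx": 0, "ry": 0, "rz": -0.1, "gripper": 1}])

```text
t: 3.73
eef_pos: [0.5098, -0.034, 0.0276]
ee_rot: [-3.142, 0.0, -1.659]
force: [-0.6, 0.7, -1.7]
width: 0.0139
gripper_force: 25.0
```

```bash
sed -i "s/s\['width'\].round(4)/round(s['width'],4)/" h.py; python3 - <<'E'
from h import *
for k in('scene','side'):
    f=grab(k);P=cloud(f);H=cv2.cvtColor(f['frame'],cv2.COLOR_RGB2HSV)
    g=(cv2.inRange(H,(50,100,30),(75,255,255))>0)&roi(P,.4,.65,-.1,.2,.003,.06)
    q=P[g]; print('tray',len(q),q.min(0),q.max(0),rect(q[q[:,2]>.022]),np.percentile(q[:,2],95))
    q=P[roi(P,.45,.6,.02,.11,.134,.15)]
    if len(q)>10: print('cup',cv2.minEnclosingCircle((q[:,:2]*1000).astype(np.float32)),np.median(q[:,2]))
    if k=='side': save(f,'side2.png')
st()
E
```

```text
tray 428 [ 0.45910904 -0.00486153  0.00304084] [0.57958153 0.12546757 0.03673724] ((519.7808227539062, 60.83797073364258), (128.5018310546875, 111.14410400390625), 83.89215087890625) 0.03383376281893136
cup ((520.1780395507812, 60.98849105834961), 28.574068069458008) 0.1373197286798426
tray 270 [ 0.45605366 -0.06029738  0.00333421] [0.56869518 0.12211755 0.05288566] ((499.0078430175781, 26.15709686279297), (95.4426498413086, 166.38792419433594), 22.81723403930664) 0.03217285753026184
cup ((507.9309387207031, 65.651123046875), 23.96394157409668) 0.13797850064963024
t 3.83 pos [510.  -35.6  27.5] rpy [ 3.141  0.    -1.66 ] F [-0.   0.6 -0.7] w 0.0132 g 25.001874268054962
```

View pics/side2.png

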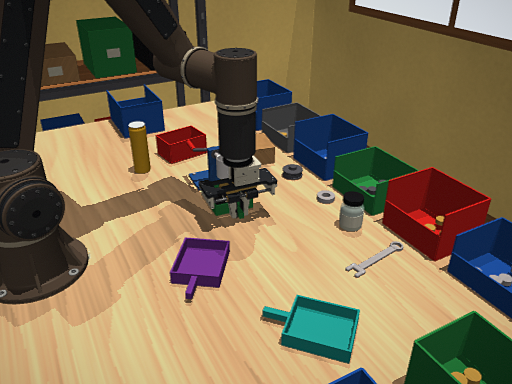

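The side view shows the gripper holding the handle at about (240,205), with the tray under the cup and the other things where they were. The scene view puts the tray centre at (520,61) and the cup at (520,61). I'll let go, rise and go to the crank.

Emit:
jog_arm(targets=[{"dx": 0, "dy": 0, "dz": 0, "rx": 0, "ry": 0, "rz": 0, "gripper": 0.45}, {"dx": 0, "dy": 0, "dz": 0, "rx": 0, "ry": 0, "rz": 0, "gripper": 0.45}, {"dx": 0, "dy": 0, "dz": 0, "rx": 0, "ry": 0, "rz": 0, "gripper": 0.45}, {"dx": 0, "dy": 0, "dz": -15, "rx": 0, "ry": 0, "rz": 0, "gripper": 0.45}, {"dx": 0, "dy": 0, "dz": -55, "rx": 0, "ry": 0, "rz": 0, "gripper": 0.45}, {"dx": 0, "dy": 0, "dz": -95, "rx": 0, "ry": 0, "rz": 0, "gripper": 0.45}, {"dx": 0, "dy": 0, "dz": -135, "rx": 0, "ry": 0, "rz": 0, "gripper": 0.45}, {"dx": 0, "dy": 0, "dz": -175, "rx": 0, "ry": 0, "rz": 0, "gripper": 0.45}])

```text
t: 4.5
eef_pos: [0.5098, -0.0371, 0.2046]
ee_rot: [3.142, -0.0, -1.662]
force: [1.3, 0.1, -0.7]
width: 0.0479
gripper_force: 0.0
```

Emit:
jog_arm(targets=[{"dx": -20, "dy": 5, "dz": -17, "rx": 0, "ry": 0, "rz": 0, "gripper": 0.45}, {"dx": -58, "dy": 12, "dz": -17, "rx": 0, "ry": 0, "rz": 0, "gripper": 0.45}, {"dx": -97, "dy": 20, "dz": -17, "rx": 0, "ry": 0, "rz": 0, "gripper": 0.45}, {"dx": -136, "dy": 28, "dz": -17, "rx": 0, "ry": 0, "rz": 0, "gripper": 0.45}, {"dx": -175, "dy": 36, "dz": -17, "rx": 0, "ry": 0, "rz": 0, "gripper": 0.45}, {"dx": -214, "dy": 45, "dz": -17, "rx": 0, "ry": 0, "rz": 0, "gripper": 0.45}, {"dx": -253, "dy": 53, "dz": -17, "rx": 0, "ry": 0, "rz": 0, "gripper": 0.45}, {"dx": -253, "dy": 53, "dz": -17, "rx": 0, "ry": 0, "rz": 0, "gripper": 0.45}])

```text
t: 5.17
eef_pos: [0.4803, 0.2254, 0.2197]
ee_rot: [-3.141, 0.001, -1.658]
force: [1.4, -0.8, -0.4]
width: 0.048
gripper_force: 0.0
```

```bash
python3 - <<'E'
from h import *
st()
w=grab('wrist')
for k in('scene','side','wrist'):
    f=w if k=='wrist' else grab(k);P=fcloud(f) if k=='wrist' else cloud(f);H=cv2.cvtColor(f['frame'],cv2.COLOR_RGB2HSV)
    q=P[(cv2.inRange(H,(50,100,30),(75,255,255))>0)&roi(P,.4,.65,-.1,.2,.022,.06)]
    if len(q)>20: print(k,'tray',len(q),rect(q))
    R=((cv2.inRange(H,(0,130,40),(6,255,255))|cv2.inRange(H,(174,130,40),(180,255,255)))>0)&roi(P,.44,.49,.165,.26,.08,.16)
    q=P[R]
    if len(q)>10:print(k,'pin',len(q),rect(q),q[:,2].max())
    q=P[(cv2.inRange(H,(15,80,30),(32,255,255))>0)&roi(P,.3,.5,.2,.4,.03,.2)]
    if len(q)>10:print(k,'spray',len(q),rect(q),q[:,2].max())
save(w,'w3.png')
E
```

```text
t 5.17 pos [480.3 225.4 219.7] rpy [-3.141e+00  1.000e-03 -1.658e+00] F [ 1.4 -0.8 -0.4] w 0.048 g 0.0
scene tray 334 ((516.4852905273438, 32.654029846191406), (182.21974182128906, 109.2339096069336), 84.46345520019531)
scene pin 106 ((478.4419250488281, 210.66043090820312), (58.6601448059082, 11.89649486541748), 84.29435729980469) 0.12987423316002866
scene spray 431 ((395.4697265625, 359.05682373046875), (114.48042297363281, 45.66977310180664), 14.419669151306152) 0.16014057576037177
side tray 444 ((515.088134765625, 32.591392517089844), (188.77207946777344, 110.90677642822266), 85.03805541992188)
side pin 58 ((472.98895263671875, 207.8833770751953), (21.026247024536133, 69.20834350585938), 9.557254791259766) 0.1293834612842386
side spray 633 ((402.4449768066406, 296.64910888671875), (45.5567626953125, 185.6954345703125), 44.688262939453125) 0.1993850542571619
wrist tray 884 ((519.5487670898438, 75.16183471679688), (98.94496154785156, 108.6962661743164), 84.7906723022461)
wrist pin 1110 ((477.49346923828125, 211.21995544433594), (60.193695068359375, 12.772762298583984), 84.68502044677734) 0.12877485393392127
wrist spray 16 ((456.12542724609375, 226.74237060546875), (17.757369995117188, 2.728207588195801), 74.5975570678711) 0.1999422992863514
```

View pics/w3.png

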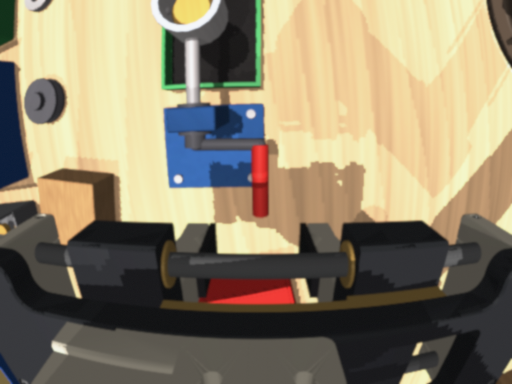

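The wrist view shows the red pin at (260,180) between the finger lines, the cup with the yellow-looking ferrule at (190,15), and the tray under it. I'll go down onto the pin and pinch it.

Emit:
jog_arm(targets=[{"dx": 0, "dy": 1, "dz": 35, "rx": 0, "ry": 0, "rz": 0, "gripper": 0.45}, {"dx": 0, "dy": 1, "dz": 65, "rx": 0, "ry": 0, "rz": 0, "gripper": 0.45}, {"dx": 0, "dy": 1, "dz": 85, "rx": 0, "ry": 0, "rz": 0, "gripper": 0.45}, {"dx": 0, "dy": 1, "dz": 97, "rx": 0, "ry": 0, "rz": 0, "gripper": 0.45}, {"dx": 0, "dy": 1, "dz": 97, "rx": 0, "ry": 0, "rz": 0, "gripper": 1}, {"dx": 0, "dy": 1, "dz": 97, "rx": 0, "ry": 0, "rz": 0, "gripper": 1}, {"dx": 0, "dy": 1, "dz": 97, "rx": 0, "ry": 0, "rz": 0, "gripper": 1}, {"dx": 0, "dy": 1, "dz": 97, "rx": 0, "ry": 0, "rz": 0, "gripper": 1}], force=20)

```text
t: 5.98
eef_pos: [0.48, 0.2206, 0.1239]
ee_rot: [-3.14, 0.002, -1.661]
force: [0.2, -0.1, 0.1]
width: 0.027
gripper_force: 0.0
```

Emit:
jog_arm(targets=[{"dx": 0, "dy": 0, "dz": 0, "rx": 0, "ry": 0, "rz": 0, "gripper": 1}, {"dx": 0, "dy": 0, "dz": 0, "rx": 0, "ry": 0, "rz": 0, "gripper": 1}, {"dx": 0, "dy": 0, "dz": 0, "rx": 0, "ry": 0, "rz": 0, "gripper": 1}, {"dx": 0, "dy": 0, "dz": 0, "rx": 0, "ry": 0, "rz": 0, "gripper": 1}, {"dx": 0, "dy": 0, "dz": 0, "rx": 0, "ry": 0, "rz": 0, "gripper": 1}, {"dx": 0, "dy": 0, "dz": 0, "rx": 0, "ry": 0, "rz": 0, "gripper": 1}, {"dx": 0, "dy": 0, "dz": 0, "rx": 0, "ry": 0, "rz": 0, "gripper": 1}, {"dx": 0, "dy": 0, "dz": 0, "rx": 0, "ry": 0, "rz": 0, "gripper": 1}])

```text
t: 6.65
eef_pos: [0.4782, 0.2208, 0.1233]
ee_rot: [3.141, 0.0, -1.661]
force: [-6.9, 1.5, 8.4]
width: 0.0132
gripper_force: 20.0
```

```bash
python3 - <<'E'
from h import *
st()
p=lambda f:np.array([55*np.cos(np.radians(f)),55*np.sin(np.radians(f))])
for s in (170,110,50):
    print([tuple(((p(s-7.5*i)-p(s))*[-1,-1]).round(1)) for i in range(1,9)])
E
```

```text
t 6.65 pos [478.2 220.8 123.3] rpy [ 3.141  0.    -1.661] F [-6.9  1.5  8.4] w 0.0132 g 19.974288940429688
[(np.float64(-1.7), np.float64(-7.0)), (np.float64(-4.3), np.float64(-13.7)), (np.float64(-7.8), np.float64(-20.0)), (np.float64(-12.0), np.float64(-25.8)), (np.float64(-17.0), np.float64(-31.0)), (np.float64(-22.6), np.float64(-35.5)), (np.float64(-28.8), np.float64(-39.2)), (np.float64(-35.4), np.float64(-42.1))]
[(np.float64(-6.9), np.float64(-2.0)), (np.float64(-14.0), np.float64(-3.1)), (np.float64(-21.2), np.float64(-3.3)), (np.float64(-28.4), np.float64(-2.5)), (np.float64(-35.3), np.float64(-0.8)), (np.float64(-42.1), np.float64(1.8)), (np.float64(-48.4), np.float64(5.3)), (np.float64(-54.2), np.float64(9.6))]
[(np.float64(-5.2), np.float64(5.0)), (np.float64(-9.7), np.float64(10.6)), (np.float64(-13.4), np.float64(16.7)), (np.float64(-16.3), np.float64(23.3)), (np.float64(-18.3), np.float64(30.2)), (np.float64(-19.4), np.float64(37.3)), (np.float64(-19.6), np.float64(44.5)), (np.float64(-18.8), np.float64(51.7))]
```

Emit:
jog_arm(targets=[{"dx": 0, "dy": -2, "dz": -7, "rx": 0, "ry": 0, "rz": 0, "gripper": 1}, {"dx": 0, "dy": -4, "dz": -14, "rx": 0, "ry": 0, "rz": 0, "gripper": 1}, {"dx": 0, "dy": -8, "dz": -20, "rx": 0, "ry": 0, "rz": 0, "gripper": 1}, {"dx": 0, "dy": -12, "dz": -26, "rx": 0, "ry": 0, "rz": 0, "gripper": 1}, {"dx": 0, "dy": -17, "dz": -31, "rx": 0, "ry": 0, "rz": 0, "gripper": 1}, {"dx": 0, "dy": -22.5, "dz": -35.5, "rx": 0, "ry": 0, "rz": 0, "gripper": 1}, {"dx": 0, "dy": -29, "dz": -39, "rx": 0, "ry": 0, "rz": 0, "gripper": 1}, {"dx": 0, "dy": -35.5, "dz": -42, "rx": 0, "ry": 0, "rz": 0, "gripper": 1}])

```text
t: 7.32
eef_pos: [0.5115, 0.2179, 0.1666]
ee_rot: [3.138, 0.0, -1.659]
force: [-12.7, 1.1, 11.5]
width: 0.0131
gripper_force: 20.0
```

```bash
python3 -c "
from h import *
st()"
```

```text
t 7.32 pos [511.5 217.9 166.6] rpy [ 3.138  0.    -1.659] F [-12.7   1.1  11.5] w 0.0131 g 20.037947595119476
```

Emit:
jog_arm(targets=[{"dx": 0, "dy": -7, "dz": -1.5, "rx": 0, "ry": 0, "rz": 0, "gripper": 1}, {"dx": 0, "dy": -14, "dz": -2.5, "rx": 0, "ry": 0, "rz": 0, "gripper": 1}, {"dx": 0, "dy": -21, "dz": -3, "rx": 0, "ry": 0, "rz": 0, "gripper": 1}, {"dx": 0, "dy": -28.5, "dz": -2, "rx": 0, "ry": 0, "rz": 0, "gripper": 1}, {"dx": 0, "dy": -35.5, "dz": -0.5, "rx": 0, "ry": 0, "rz": 0, "gripper": 1}, {"dx": 0, "dy": -42, "dz": 2, "rx": 0, "ry": 0, "rz": 0, "gripper": 1}, {"dx": 0, "dy": -48.5, "dz": 5.5, "rx": 0, "ry": 0, "rz": 0, "gripper": 1}, {"dx": 0, "dy": -54, "dz": 9.5, "rx": 0, "ry": 0, "rz": 0, "gripper": 1}])

```text
t: 7.98
eef_pos: [0.5677, 0.2127, 0.1556]
ee_rot: [3.141, 0.0, -1.66]
force: [-5.5, 2.4, 4.7]
width: 0.0136
gripper_force: 20.0
```

Emit:
jog_arm(targets=[{"dx": 0, "dy": -5, "dz": 5, "rx": 0, "ry": 0, "rz": 0, "gripper": 1}, {"dx": 0, "dy": -9.5, "dz": 10.5, "rx": 0, "ry": 0, "rz": 0, "gripper": 1}, {"dx": 0, "dy": -13.5, "dz": 16.5, "rx": 0, "ry": 0, "rz": 0, "gripper": 1}, {"dx": 0, "dy": -16.5, "dz": 23.5, "rx": 0, "ry": 0, "rz": 0, "gripper": 1}, {"dx": 0, "dy": -18, "dz": 30, "rx": 0, "ry": 0, "rz": 0, "gripper": 1}, {"dx": 0, "dy": -19, "dz": 37, "rx": 0, "ry": 0, "rz": 0, "gripper": 1}, {"dx": 0, "dy": -19.5, "dz": 44.5, "rx": 0, "ry": 0, "rz": 0, "gripper": 1}, {"dx": 0, "dy": -19, "dz": 52, "rx": 0, "ry": 0, "rz": 0, "gripper": 1}])

```text
t: 8.65
eef_pos: [0.5864, 0.2108, 0.1035]
ee_rot: [3.14, -0.0, -1.66]
force: [-7.8, 1.4, 8.3]
width: 0.0132
gripper_force: 20.0
```

```bash
python3 -c "
from h import *
st()"
```

```text
t 8.65 pos [586.4 210.8 103.5] rpy [ 3.14 -0.   -1.66] F [-7.8  1.4  8.3] w 0.0132 g 20.025935769081116
```

Emit:
jog_arm(targets=[{"dx": 0, "dy": 0, "dz": 1, "rx": 0, "ry": 0, "rz": 0, "gripper": 1}, {"dx": 0, "dy": 0, "dz": 1.5, "rx": 0, "ry": 0, "rz": 0, "gripper": 1}, {"dx": 0, "dy": 0, "dz": 2, "rx": 0, "ry": 0, "rz": 0, "gripper": 1}, {"dx": 0, "dy": 0, "dz": 2.5, "rx": 0, "ry": 0, "rz": 0, "gripper": 1}, {"dx": 0, "dy": 0, "dz": 2.5, "rx": 0, "ry": 0, "rz": 0, "gripper": 1}, {"dx": 0, "dy": 0, "dz": 2.5, "rx": 0, "ry": 0, "rz": 0, "gripper": 1}, {"dx": 0, "dy": 0, "dz": 2.5, "rx": 0, "ry": 0, "rz": 0, "gripper": 1}, {"dx": 0, "dy": 0, "dz": 2.5, "rx": 0, "ry": 0, "rz": 0, "gripper": 1}])

```text
t: 9.32
eef_pos: [0.5861, 0.2108, 0.1012]
ee_rot: [3.14, -0.0, -1.66]
force: [-7.7, 0.8, 6.4]
width: 0.0133
gripper_force: 20.0
```

Emit:
jog_arm(targets=[{"dx": 0, "dy": 0, "dz": 1, "rx": 0, "ry": 0, "rz": 0, "gripper": 1}, {"dx": 0, "dy": 0, "dz": 2, "rx": 0, "ry": 0, "rz": 0, "gripper": 1}, {"dx": 0, "dy": 0, "dz": 3, "rx": 0, "ry": 0, "rz": 0, "gripper": 1}, {"dx": 0, "dy": 0, "dz": 3, "rx": 0, "ry": 0, "rz": 0, "gripper": 1}, {"dx": 0, "dy": 0, "dz": 3, "rx": 0, "ry": 0, "rz": 0, "gripper": 1}, {"dx": 0, "dy": 0, "dz": 3, "rx": 0, "ry": 0, "rz": 0, "gripper": 1}, {"dx": 0, "dy": 0, "dz": 3, "rx": 0, "ry": 0, "rz": 0, "gripper": 1}, {"dx": 0, "dy": 0, "dz": 3, "rx": 0, "ry": 0, "rz": 0, "gripper": 1}])

```text
t: 9.98
eef_pos: [0.5861, 0.2109, 0.1007]
ee_rot: [3.141, -0.0, -1.66]
force: [-14.2, -0.1, 24.1]
width: 0.0135
gripper_force: 20.0
```

```bash
python3 - <<'E'
from h import *
st()
for k in('scene','side'):
    f=grab(k);P=cloud(f);H=cv2.cvtColor(f['frame'],cv2.COLOR_RGB2HSV)
    q=P[(cv2.inRange(H,(18,80,30),(34,255,255))>0)&roi(P,.45,.6,.0,.11,.08,.2)]
    if len(q)>10:
        t=q[q[:,2]>.148]; print(k,'foot',len(q),rect(t),np.percentile(t[:,2],[5,50,95]))
        A=np.c_[t[:,:2]-t[:,:2].mean(0),np.ones(len(t))]; print('tilt',np.linalg.lstsq(A,t[:,2],rcond=None)[0])
    cv2.imwrite('pics/%s4.png'%k,f['frame'][:,:,::-1])
E
```

```text
t 9.98 pos [586.1 210.9 100.7] rpy [ 3.141 -0.    -1.66 ] F [-14.2  -0.1  24.1] w 0.0135 g 20.026927292346954
scene foot 168 ((520.3031616210938, 59.5025749206543), (33.670509338378906, 33.076759338378906), 38.829105377197266) [0.1507476  0.15387355 0.15666615]
tilt [-0.01518041 -0.00909117  0.15376976]
side foot 73 ((520.2512817382812, 61.544403076171875), (38.1249885559082, 32.7087516784668), 64.44764709472656) [0.15242395 0.15440626 0.15625207]
tilt [ 0.00630437 -0.00694761  0.15445816]
```

Emit:
jog_arm(targets=[{"dx": 0, "dy": 0, "dz": 0, "rx": 0, "ry": 0, "rz": 0, "gripper": 0.5}, {"dx": 0, "dy": 0, "dz": 0, "rx": 0, "ry": 0, "rz": 0, "gripper": 0.5}, {"dx": 0, "dy": 0, "dz": 0, "rx": 0, "ry": 0, "rz": 0, "gripper": 0.5}, {"dx": 0, "dy": 0, "dz": 0, "rx": 0, "ry": 0, "rz": 0, "gripper": 0.5}, {"dx": 0, "dy": 0, "dz": -20, "rx": 0, "ry": 0, "rz": 0, "gripper": 0.5}, {"dx": 0, "dy": 0, "dz": -60, "rx": 0, "ry": 0, "rz": 0, "gripper": 0.5}, {"dx": 0, "dy": 0, "dz": -95, "rx": 0, "ry": 0, "rz": 0, "gripper": 0.5}, {"dx": 0, "dy": 0, "dz": -120, "rx": 0, "ry": 0, "rz": 0, "gripper": 1}])

```text
t: 10.75
eef_pos: [0.5882, 0.2111, 0.2206]
ee_rot: [-3.139, 0.001, -1.661]
force: [0.8, 1.4, 0.1]
width: 0.0408
gripper_force: 0.0
```

Emit:
jog_arm(targets=[{"dx": 20, "dy": 7, "dz": 0, "rx": 0, "ry": 0, "rz": 0, "gripper": 1}, {"dx": 50, "dy": 17, "dz": 0, "rx": 0, "ry": 0, "rz": 0, "gripper": 1}, {"dx": 85, "dy": 28, "dz": 0, "rx": 0, "ry": 0, "rz": 0, "gripper": 1}, {"dx": 120, "dy": 40, "dz": 0, "rx": 0, "ry": 0, "rz": 0, "gripper": 1}, {"dx": 145, "dy": 48, "dz": 0, "rx": 0, "ry": 0, "rz": 0, "gripper": 1}, {"dx": 156, "dy": 52, "dz": 0, "rx": 0, "ry": 0, "rz": 0, "gripper": 1}, {"dx": 156, "dy": 52, "dz": 0, "rx": 0, "ry": 0, "rz": 0, "gripper": 1}, {"dx": 156, "dy": 52, "dz": 0, "rx": 0, "ry": 0, "rz": 0, "gripper": 1}])

```text
t: 11.42
eef_pos: [0.5218, 0.06, 0.2178]
ee_rot: [-3.141, 0.0, -1.662]
force: [0.6, -0.0, -0.1]
width: 0.0006
gripper_force: 0.0
```

```bash
python3 - <<'E'
from h import *
s=st();print(s['qd'].round(3))
w=grab('wrist');P=fcloud(w);H=cv2.cvtColor(w['frame'],cv2.COLOR_RGB2HSV)
for n,lo,hi,r in(('foot',(18,80,30),(34,255,255),(.45,.6,.0,.12,.145,.165)),('tray',(50,100,30),(75,255,255),(.4,.65,-.2,.2,.025,.05)),('pin',(0,130,40),(6,255,255),(.55,.62,.16,.26,.08,.13))):
    q=P[(cv2.inRange(H,lo,hi)>0)&roi(P,*r)]
    if len(q)>10: print(n,len(q),rect(q),np.percentile(q[:,2],[5,50,95]))
save(w,'w5.png')
E
```

```text
t 11.42 pos [521.8  60.  217.8] rpy [-3.141  0.    -1.662] F [ 0.6 -0.  -0.1] w 0.0006 g 0.0
[ 0.017  0.017  0.018  0.001  0.002 -0.003]
foot 1449 ((521.608642578125, 58.565120697021484), (34.96272277832031, 32.17794418334961), 25.79009437561035) [0.15369342 0.15483633 0.15586778]
tray 1543 ((515.7921142578125, 31.61031723022461), (178.39120483398438, 107.8133316040039), 84.83988952636719) [0.0270747  0.03162479 0.03384795]
```

View pics/w5.png

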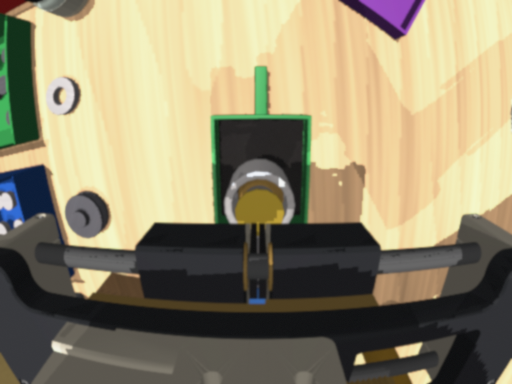

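The wrist view shows the yellow foot on top at (262,205), just ahead of the closed fingertips, with the tray squarely under the upside-down cup. I'll tap it gently.

Emit:
jog_arm(targets=[{"dx": 0, "dy": 0, "dz": 15, "rx": 0, "ry": 0, "rz": 0, "gripper": 1}, {"dx": 0, "dy": 0, "dz": 28, "rx": 0, "ry": 0, "rz": 0, "gripper": 1}, {"dx": 0, "dy": 0, "dz": 36, "rx": 0, "ry": 0, "rz": 0, "gripper": 1}, {"dx": 0, "dy": 0, "dz": 40, "rx": 0, "ry": 0, "rz": 0, "gripper": 1}, {"dx": 0, "dy": 0, "dz": 43, "rx": 0, "ry": 0, "rz": 0, "gripper": 1}, {"dx": 0, "dy": 0, "dz": 46, "rx": 0, "ry": 0, "rz": 0, "gripper": 1}, {"dx": 0, "dy": 0, "dz": 48, "rx": 0, "ry": 0, "rz": 0, "gripper": 1}, {"dx": 0, "dy": 0, "dz": 49, "rx": 0, "ry": 0, "rz": 0, "gripper": 1}])

```text
t: 12.13
eef_pos: [0.5215, 0.0607, 0.1692]
ee_rot: [-3.141, 0.0, -1.66]
force: [-5.5, 1.9, 8.5]
width: 0.0006
gripper_force: 4.7
```

Emit:
jog_arm(targets=[{"dx": 0, "dy": 0, "dz": 2, "rx": 0, "ry": 0, "rz": 0, "gripper": 1}, {"dx": 0, "dy": 0, "dz": 4, "rx": 0, "ry": 0, "rz": 0, "gripper": 1}, {"dx": 0, "dy": 0, "dz": 5, "rx": 0, "ry": 0, "rz": 0, "gripper": 1}, {"dx": 0, "dy": 0, "dz": 5.5, "rx": 0, "ry": 0, "rz": 0, "gripper": 1}, {"dx": 0, "dy": 0, "dz": 5.5, "rx": 0, "ry": 0, "rz": 0, "gripper": 1}, {"dx": 0, "dy": 0, "dz": 5.5, "rx": 0, "ry": 0, "rz": 0, "gripper": 1}, {"dx": 0, "dy": 0, "dz": 5.5, "rx": 0, "ry": 0, "rz": 0, "gripper": 1}, {"dx": 0, "dy": 0, "dz": 5.5, "rx": 0, "ry": 0, "rz": 0, "gripper": 1}])

```text
t: 12.8
eef_pos: [0.5216, 0.0606, 0.1642]
ee_rot: [-3.141, 0.001, -1.66]
force: [-5.7, 2.8, 9.4]
width: 0.0004
gripper_force: 4.6
```

```bash
cat > see.py <<'E'
from h import *
st()
for k in('scene','side'):
    f=grab(k);P=cloud(f);H=cv2.cvtColor(f['frame'],cv2.COLOR_RGB2HSV)
    q=P[(cv2.inRange(H,(10,60,60),(34,255,255))>0)&roi(P,.46,.58,-.0,.12,.007,.05)]
    print(k,'brass in tray',len(q),np.median(q,0) if len(q) else '')
    q=P[(cv2.inRange(H,(50,100,30),(75,255,255))>0)&roi(P,.4,.65,-.1,.2,.022,.06)]
    if len(q)>20: print(k,'tray',len(q),rect(q))
E
python3 see.py
```

```text
t 12.8 pos [521.6  60.6 164.2] rpy [-3.141e+00  1.000e-03 -1.660e+00] F [-5.7  2.8  9.4] w 0.0004 g 4.608524076656977
scene brass in tray 83 [0.5172457  0.05329301 0.0219937 ]
scene tray 309 ((516.0255126953125, 32.90869903564453), (181.91665649414062, 110.03182220458984), 84.14452362060547)
side brass in tray 116 [0.50409739 0.04775215 0.02238702]
side tray 473 ((515.3655395507812, 33.77208709716797), (186.78521728515625, 112.14563751220703), 85.0545654296875)
```

Emit:
jog_arm(targets=[{"dx": 0, "dy": 0, "dz": -4, "rx": 0, "ry": 0, "rz": 0, "gripper": 1}, {"dx": 0, "dy": 0, "dz": -8, "rx": 0, "ry": 0, "rz": 0, "gripper": 1}, {"dx": 0, "dy": 0, "dz": -14, "rx": 0, "ry": 0, "rz": 0, "gripper": 1}, {"dx": 0, "dy": 0, "dz": -30, "rx": 0, "ry": 0, "rz": 0, "gripper": 1}, {"dx": 20, "dy": 0, "dz": -60, "rx": 0, "ry": 0, "rz": 0, "gripper": 1}, {"dx": 55, "dy": 0, "dz": -80, "rx": 0, "ry": 0, "rz": 0, "gripper": 1}, {"dx": 90, "dy": 0, "dz": -100, "rx": 0, "ry": 0, "rz": 0, "gripper": 1}, {"dx": 110, "dy": 0, "dz": -110, "rx": 0, "ry": 0, "rz": 0, "gripper": 1}])

```text
t: 13.57
eef_pos: [0.512, -0.0517, 0.2763]
ee_rot: [-3.138, -0.0, -1.661]
force: [0.9, 0.1, 0.2]
width: 0.0006
gripper_force: 0.0
```

```bash
python3 see.py; python3 - <<'E'
from h import *
a=grab('scene')['frame'][130:250,230:400];b=grab('side')['frame'][120:240,160:330]
cv2.imwrite('pics/end.png',cv2.resize(np.hstack([a,b]),None,fx=2.3,fy=2.3,interpolation=cv2.INTER_CUBIC)[:,:,::-1])
E
```

```text
t 13.57 pos [512.  -51.7 276.3] rpy [-3.138 -0.    -1.661] F [0.9 0.1 0.2] w 0.0006 g 0.0
scene brass in tray 85 [0.51670663 0.05329698 0.02153045]
scene tray 328 ((516.9925537109375, 32.50568771362305), (182.112060546875, 110.41989135742188), 84.15768432617188)
side brass in tray 112 [0.50406926 0.04745077 0.02176033]
side tray 479 ((515.484619140625, 32.77190399169922), (190.3030242919922, 111.57051086425781), 85.16069030761719)
```

View pics/end.png

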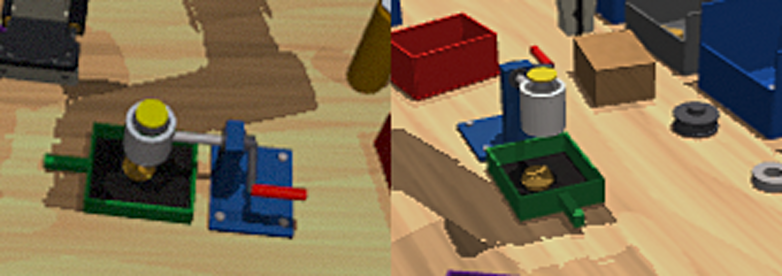

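The ferrule lies in the tray under the upside-down cup, at (140,168) in the left half of the picture and (538,177) in the right. The crank is over at its stop and the arm is clear.

```bash
python3 -c "
from station import arm
print(arm.job_done())"
```

```text
the job is handed in; nothing more can be done
None
```

I handed the job in at about 14 s: the tray sits flat under the upside-down cup, the ferrule is lying in it after one gentle tap, and the arm is clear of everything.

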